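# Set the test microphone boom to its 150 mark and hold it

## Robot

A 6-joint arm with a two-finger parallel gripper is mounted at the origin on the work surface. World frame = base frame: x ahead of the robot, y to its left, z up, the work surface at z = 0. Lengths are in m, angles in rad, forces in N, time in s.
With the tool pointing down it reaches from about 0.275 to 0.775 m from the base axis. Payload 14.6 kg.
Tool frame: the origin (TCP) lies midway between the tips of the shut fingers; the grasp point (between the pads) lies 19 mm behind it; y points along the fingers, z is the direction in which the jaws open and shut, and the axes are right-handed (so a half turn about y gives the same grasp; the last joint's range is limited). The gripper opens to 85 mm and grips with 20 to 120 N. Pads are 22 mm wide; open, the fingers measure 114 mm over their backs; the gripper's body (76 mm by 85 mm) begins 54 mm behind the grasp point. The pads swing forward as they close: fully open they stand 13 mm farther back than shut.
Start: joints at [0.946, 0.263, -0.048, 1.259, 0, 1.415], TCP at [0.238, 0.468, 0.231] pointing down, gripper open.
Joint ranges: [-2.65, 2.65], [-0.89, 1.7], [-1.18, 1.37], [-2.13, 2.11], [-1.35, 1.29], [-3.14, 3.14]. Speed limits (rad/s): [1.89, 1.89, 2.57, 2.79, 3.14, 3.14].

## Interface

Orientations are given as a rotation vector (axis times angle).
In Python, from rig import r gives the robot as it stands. Calls block until the motion is done:
- r.move_ptp(position, orientation): joint-space move of the TCP to a pose.
- r.move_straight(position, speed=0.15, ori=None): straight line of the TCP; ori=None keeps the orientation; speed is the mean speed in m/s.
- r.move_j(angles): joint-space move.
- r.grip(opening): opening from 0.0 (shut) to 1.0 (fully open); the grip force is fixed at half the most; returns when the fingers have stopped.
- r.pause(seconds).
- r.ik(position, orientation): joint angles nearest the present ones, or None.
- r.get_obs(): the state.
- r.read_camera(name): name is "scene" or "top"; returns a dict with "color" (480x640x3 uint8, red, green, blue), "intrinsics" (3x3 intrinsics, pixels), "camera_from_world" (4x4, takes a point from world to camera coordinates). Camera axes: x right, y down, z forward; pixel columns grow to the right and rows downward; lengths in m; the calibration is good to about 2 mm. A picture is of the moment at which its call begins. There is no depth.
A pose or a line that the arm cannot do raises r.MotionError and nothing moves.
- r.hand_in(): hands the job in, once; it reports no verdict.
The state is a dict: "t": time; "q": joint angles; "qvel": joint speeds; "joint_torque": joint torques, N m; "eef_pos": TCP position; "eef_rot": TCP orientation; "ft_force": force on the tool from outside, world axes, zero at the start; "wrist_torque": the same for the moment, N m; "finger_gap": opening from 0.0 (shut) to 1.0 (fully open).
Only numpy, scipy, OpenCV 4.12 (cv2) and the standard library are available. Lean on these libraries where they do the work, as an engineer would, in place of code of your own. Each camera call takes 0.05 s, during which the arm holds its last target.

## Task

Set up the test microphone for the speaker check: take the boom only by its black grip, squeeze the release key in to unlock it before you draw it out, swing the boom until the microphone points at the middle of the amplifier's bare loudspeaker, and draw the boom out until the 150 mm scale ring stands at the lip of the collar. Finish while still holding it there, key squeezed in and everything still: nothing else keeps it at the mark until I nip up the collar's thumb screw, so do not let go. Do not touch the microphone and leave the other things on the bench where they are.

Things in the scene. Friction and masses are not known exactly. Their poses are not given: they have to be found in the camera images.
- pivot (a point): The vertical swivel axis of the table microphone stand (heavy round dark steel base, 150 mm across; thin column), at the height of the boom's axis, 140 mm above the bench. The base is fixed to the bench. The boom is level and swings about this axis; the top of the swivel stands 153 mm above the bench, a thumb screw on the collar 169 mm.
- swing (a joint): Swing of the boom about the stand's vertical axis, rad, growing counter-clockwise seen from above; stiff (0.25 N m of friction, stays where it is left), free between -0.9 and 0.9.
- collar_lip (a point): The lip (open end) of the outer tube's black collar, on the boom's axis, 160 mm from the swivel axis: the scale is read here. The inner tube (bright, 12 mm thick) carries black scale rings, a thin one (1.5 mm wide) every 10 mm and a broad one (4 mm) every 50 mm: 0, 50, 100, 150, counted from the grip backwards, the 0 ring nearest the grip (25 mm behind its rear face). A ring's middle is its mark.
- boom (a joint): How far the inner tube is drawn out, m = the scale reading at the collar's lip (0 to 0.180). It starts parked, at about 0, where the catch of the release locks it (about 1 mm of play). Once the key is squeezed and the boom has left its parked place it slides freely, with about 1.5 N, and only a hand keeps it at a mark until the collar's thumb screw is tightened.
- grip (a point): Centre of the black grip (50 mm along the boom, 32 mm wide across it without the key, 32 mm high) on the inner tube, on the boom's axis, 140 mm above the bench, 210 mm plus the scale reading from the swivel axis. x along the boom outwards to the microphone, y level to the side on which the key sits, z up. The grip's sides lie at y = -16 and +16 mm; there is free room on both sides and above.
- release (a joint): Release key, m pressed in: 0 out, 0.006 fully in, flush with the grip's side. Sprung: 5 N to start, 10 N fully in. It lets the parked boom go when it is in by more than half; keep it squeezed fully in. Squeeze it between two fingers, one on the key and one on the grip's opposite side.
- key: The grey ribbed release key in the +y side of the grip (20 mm along the boom, 22 mm high), standing 6 mm proud of the side when out. The origin is the middle of its outer face.
- mic: The slim steel microphone (12 to 19 mm thick) and its black holder, in line with the boom ahead of the grip, from 30 to 170 mm beyond the grip's centre. Not to be touched. The origin lies at the grip's centre.
- speaker (a point): Middle of the bare loudspeaker in the front of the black guitar amplifier (300 mm wide, 308 mm high, 180 mm deep, fixed): the tip of the grey domed dust cap, 50 mm across, half-way along the amplifier's width, 140 mm above the bench. When the boom points at it, it lies on the boom's axis (y = 0 as seen from the grip).
- meter_mid (a point): Grey multimeter, 75 x 150 x 32 mm. Bystander: leave it alone. The point is its centre.
- driver_mid (a point): Screwdriver with a wooden handle, 200 mm long. Bystander: leave it alone. The point is its centre.
- bowl_mid (a point): Amber glass bowl, 110 mm across, 42 mm high. Bystander: leave it alone. The point is its centre.
- tumbler_mid (a point): Glass tumbler, 68 mm across, 85 mm high. Bystander: leave it alone. The point is its centre.
- tape_mid (a point): Roll of paper tape lying flat, 90 mm across, 24 mm high. Bystander: leave it alone. The point is its centre.
- jar_mid (a point): Glass jar with a steel cap, 60 mm across, 75 mm high. Bystander: leave it alone. The point is its centre.
- tray_mid (a point): Grey small-parts tray, 100 x 140 x 30 mm. Bystander: leave it alone. The point is its centre.

How it is judged:
On the way:
1. the release key is squeezed in with the boom still in its parked place (value of joint release above 0.0045 m and contact force between the fingers and key above 2 N and value of joint boom below 0.02 m), for 0.2 s.
At the end, for the whole second after the job is handed in: The gripper still holds the grip with the key squeezed in (at least 4.5 of 6 mm, a finger pressing it with over 2 N), the scale reads 150 mm within 5 mm, the boom's axis passes the middle of the loudspeaker within 20 mm to the side, and boom and swivel are still (value of joint boom between 0.145 and 0.155 m and y of speaker in the frame of grip between -0.02 and 0.02 m and value of joint release above 0.0045 m and contact force between the fingers and key above 2 N and velocity of joint boom between -0.01 and 0.01 m/s and velocity of joint swing between -0.05 and 0.05 rad/s); the arm keeps its last pose, push and grip.
It fails at once if the microphone is touched (contact force between any of the arm, the fingers and mic above 3 N).
It fails at once if another thing on the bench is pushed out of its place (distance of any of meter_mid, driver_mid, bowl_mid, tumbler_mid, tape_mid, jar_mid, tray_mid from where it was at the start of the episode above 0.02 m).
It also fails if it takes over 40 s, if anything falls off the work surface, if the arm or the gripper's body presses on something with over 40 N, if the wrist force passes 120 N, or if a joint passes its speed limit or range.

## Working session

There is one attempt and no reset: what is moved stays moved. The work goes in short steps, each a Python script; the robot and the scene stay as the last script left them, time stands still between calls to the robot, and variables do not carry over. Pictures are saved under pics/ and viewed, and the job is handed in when it is done.

```bash
mkdir -p pics; ls; python3 - <<'E'
from rig import r
import cv2,numpy as np
o=r.get_obs();print(o['t'],o['eef_pos'],o['eef_rot'],o['finger_gap'])
for n in("scene","top"):
    c=r.read_camera(n);cv2.imwrite(f"pics/{n}0.png",c["color"][:,:,::-1])
    print(n,c["intrinsics"],c["camera_from_world"])
    np.savez(f"{n}.npz",K=c["intrinsics"],T=c["camera_from_world"])
E
```

```text
pics
0.0 [0.23753011 0.4678865  0.23081794] [-1.5402146   0.36875802 -0.36812104] 1.0013117222933612
scene [[534.04137947   0.         307.99925851]
 [  0.         534.04137947 235.49769192]
 [  0.           0.           1.        ]] [[ 0.10754842  0.99398094 -0.02086199 -0.03975634]
 [ 0.71613747 -0.09200699 -0.69186836 -0.3089426 ]
 [-0.68962342  0.0594693  -0.72172221  1.63590601]
 [ 0.          0.          0.          1.        ]]
top [[607.10471196   0.         316.68415502]
 [  0.         607.10471196 231.91276861]
 [  0.           0.           1.        ]] [[ 0.02785278 -0.99961077 -0.0015923  -0.0441596 ]
 [-0.98165048 -0.02705166 -0.18876053  0.50312181]
 [ 0.18864399  0.00682058 -0.98202186  1.54962341]
 [ 0.          0.          0.          1.        ]]
```

View pics/scene0.png

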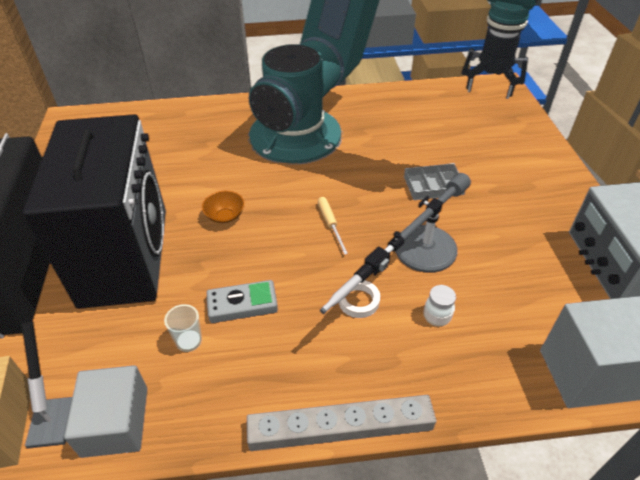

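View pics/top0.png

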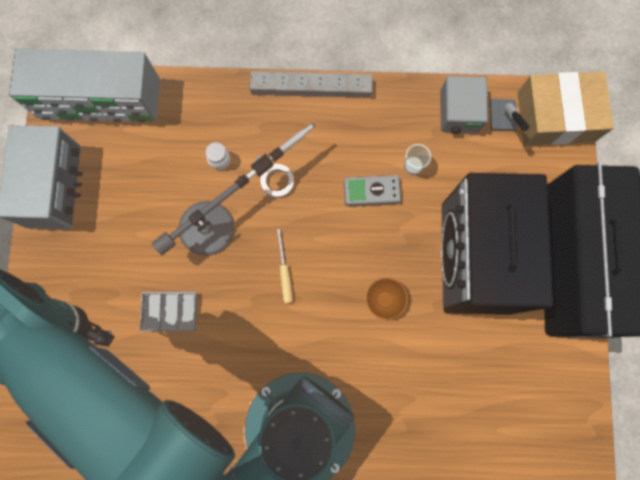

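```bash
python3 - <<'E'
import cv2
t=cv2.imread("pics/top0.png");s=cv2.imread("pics/scene0.png")
cv2.imwrite("pics/t1.png",cv2.resize(t[110:260,150:330],None,fx=4,fy=4,interpolation=cv2.INTER_CUBIC))
cv2.imwrite("pics/s1.png",cv2.resize(s[160:320,310:480],None,fx=3.7,fy=3.7,interpolation=cv2.INTER_CUBIC))
cv2.imwrite("pics/t2.png",cv2.resize(t[170:320,430:560],None,fx=4,fy=4,interpolation=cv2.INTER_CUBIC))
cv2.imwrite("pics/s2.png",cv2.resize(s[110:310,30:200],None,fx=3,fy=3,interpolation=cv2.INTER_CUBIC))
E
```

```text
(no output)
```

View pics/t1.png

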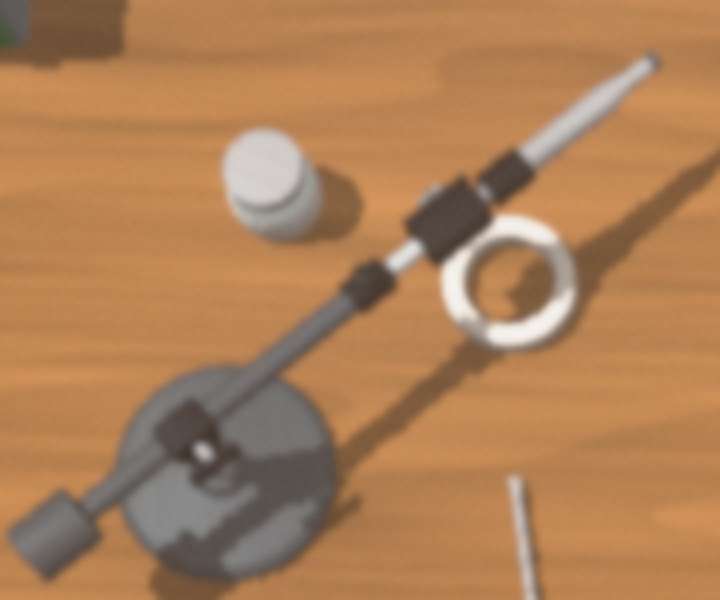

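View pics/s1.png

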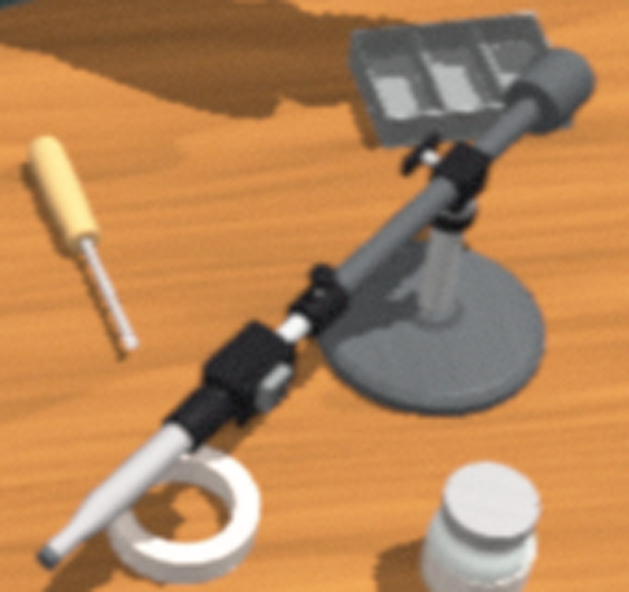

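View pics/t2.png

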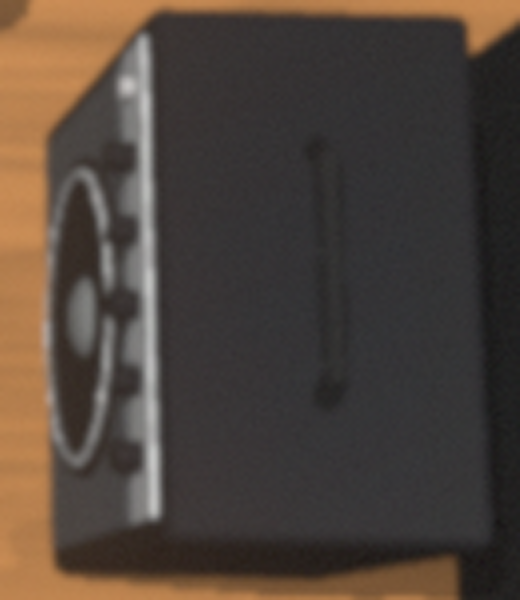

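View pics/s2.png

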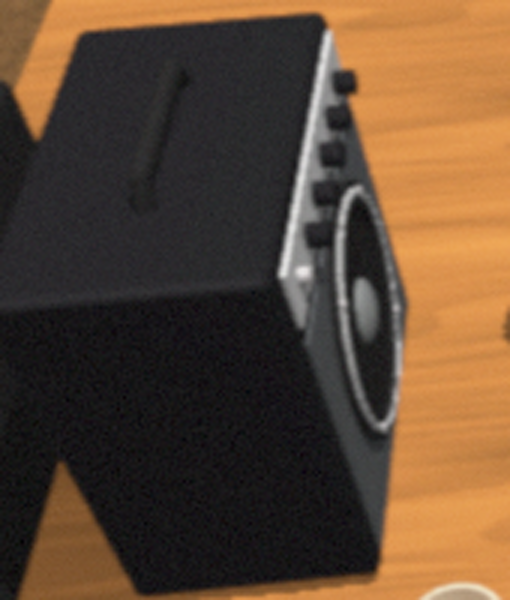

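```bash
cat > h.py <<'E'
import numpy as np,cv2
C={n:np.load(n+".npz") for n in("scene","top")}
P={n:C[n]["K"]@C[n]["T"][:3] for n in C}
def tri(t,s):
    X=cv2.triangulatePoints(P["top"],P["scene"],np.array(t,float).reshape(2,1),np.array(s,float).reshape(2,1))
    return X[:3,0]/X[3,0]
def proj(n,X):
    p=P[n]@np.r_[X,1]; return p[:2]/p[2]
def back(n,px,z):
    T=C[n]["T"];d=T[:3,:3].T@np.linalg.inv(C[n]["K"])@np.r_[px,1];c=-T[:3,:3].T@T[:3,3]
    return c+d*(z-c[2])/d[2]
E
python3 - <<'E'
from h import *
T=lambda u,v,o=(150,110):(o[0]+u/4-.375,o[1]+v/4-.375)
S=lambda u,v:(310+u/3.7-.36,160+v/3.7-.36)
S2=lambda u,v:(30+u/3-.33,110+v/3-.33)
for nm,t,s in [("mictip",T(653,62),S(48,558)),("lip",T(388,274),S(304,318)),("grip",T(450,221),S(243,368)),("cw",T(30,553),S(573,75)),
 ("column",None,None),("cap",T(82,318,(430,170)),S2(366,308)),("jarcap",T(263,170),S(492,500)),("tapec",T(508,282),S(183,515))]:
    if t is None: continue
    X=tri(t,s);print(nm,X.round(4),(proj("top",X)-t).round(1),(proj("scene",X)-s).round(1))
    print("   z=.14 top",back("top",t,.14)[:2].round(4),"scene",back("scene",s,.14)[:2].round(4))
# base centre at bench
b=T(228,472);print("base top~z.02",back("top",b,.015).round(4),back("scene",S(430,310),.015).round(4))
E
```

```text
mictip [ 0.7641 -0.0128  0.142 ] [-0.2 -0. ] [-0.4  0. ]
   z=.14 top [ 0.7648 -0.0133] scene [ 0.7627 -0.0118]
lip [0.6189 0.1503 0.1433] [-0.5 -0.1] [-0.8  0.1]
   z=.14 top [0.6196 0.1495] scene [0.6158 0.153 ]
grip [0.6535 0.1109 0.1458] [0.2 0. ] [ 0.3 -0. ]
   z=.14 top [0.6554 0.112 ] scene [0.6485 0.1115]
cw [0.4355 0.3624 0.144 ] [-0.9 -0.3] [-1.2  0.2]
   z=.14 top [0.4356 0.3613] scene [0.4308 0.3677]
cap [ 0.4517 -0.3594  0.1439] [-0.1  0. ] [-0.2 -0. ]
   z=.14 top [ 0.4524 -0.3605] scene [ 0.4474 -0.3603]
jarcap [0.7073 0.2452 0.0749] [-0.3 -0.1] [-0.5  0.1]
   z=.14 top [0.6858 0.2323] scene [0.7545 0.2219]
tapec [0.6516 0.0835 0.0144] [-0. -0.] [-0.  0.]
   z=.14 top [0.6164 0.0737] scene [0.7443 0.0611]
base top~z.02 [0.5141 0.2664 0.015 ] [0.5076 0.2721 0.015 ]
```

```bash
cat >> h.py <<'E'
from scipy.spatial.transform import Rotation as R
PIV=np.array([.512,.269])
def rv(th,flip=1):
    # tool y down, tool z = flip*left of boom
    z=flip*np.array([-np.sin(th),np.cos(th),0]);y=np.array([0,0,-1.]);x=np.cross(y,z)
    return R.from_matrix(np.c_[x,y,z]).as_rotvec()
def pos(th,rad,z=.119,piv=PIV): return np.r_[piv+rad*np.array([np.cos(th),np.sin(th)]),z]
E
python3 - <<'E'
from h import *
from rig import r
th0=np.radians(-48.3)
print(r.get_obs()['q'].round(2) if hasattr(r.get_obs()['q'],'round') else r.get_obs()['q'])
for f in(1,-1):
  for th,rad,z in[(th0,.21,.26),(th0,.21,.119),(th0,.24,.119),(np.radians(-70),.24,.119),(np.radians(-95.5),.24,.119),(np.radians(-95.5),.36,.119)]:
    q=r.ik(pos(th,rad,z),rv(th,f));print(f,pos(th,rad,z).round(3),None if q is None else np.round(q,2))
for X in [np.r_[PIV+d*np.array([.665,-.747]),.14] for d in(-.12,0,.16,.21,.38)]: print(proj("top",X).round(1),proj("scene",X).round(1))
E
```

```text
[ 0.95  0.26 -0.05  1.26 -0.    1.42]
1 [0.652 0.112 0.26 ] [0.05 0.51 0.42 1.48 0.   0.89]
1 [0.652 0.112 0.119] [0.05 0.54 0.1  1.13 0.   0.89]
1 [0.672 0.09  0.119] [0.01 0.57 0.15 1.15 0.   0.86]
1 [0.594 0.043 0.119] [-0.06  0.44 -0.09  1.04  0.    1.16]
1 [0.489 0.03  0.119] [-0.11  0.27 -0.36  0.94  0.    1.56]
1 [ 0.477 -0.089  0.119] [-0.35  0.26 -0.37  0.94  0.    1.31]
-1 [0.652 0.112 0.26 ] [ 0.05  0.51  0.42  1.48  0.   -2.25]
-1 [0.652 0.112 0.119] [ 0.05  0.54  0.1   1.13  0.   -2.25]
-1 [0.672 0.09  0.119] [ 0.01  0.57  0.15  1.15  0.   -2.29]
-1 [0.594 0.043 0.119] [-0.06  0.44 -0.09  1.04  0.   -1.98]
-1 [0.489 0.03  0.119] [-0.11  0.27 -0.36  0.94  0.   -1.58]
-1 [ 0.477 -0.089  0.119] [-0.35  0.26 -0.37  0.94  0.   -1.83]
[158.1 249.2] [460.9 180.6]
[196.5 218.6] [432.7 207. ]
[246.6 178.6] [390.4 246.6]
[262.  166.3] [375.9 260.2]
[313.5 125.2] [321.2 311.5]
```

```bash
python3 - <<'E'
from h import *
from rig import r
th=np.radians(-48.3)
r.move_ptp(pos(th,.21,.27),rv(th))
r.move_straight(pos(th,.21,.119),speed=.12)
o=r.get_obs();print(o['t'],o['eef_pos'],o['ft_force'])
for n in("scene","top"):
    cv2.imwrite(f"pics/{n}1.png",r.read_camera(n)["color"][:,:,::-1])
t=cv2.imread("pics/top1.png");s=cv2.imread("pics/scene1.png")
cv2.imwrite("pics/c1.png",np.hstack([cv2.resize(t[100:260,170:330],(400,400)),cv2.resize(s[180:340,300:460],(400,400))]))
E
```

```text
3.4833 [0.65205928 0.11227069 0.11967846] [-0.34114813 -0.39400521  0.21761049]
```

View pics/c1.png

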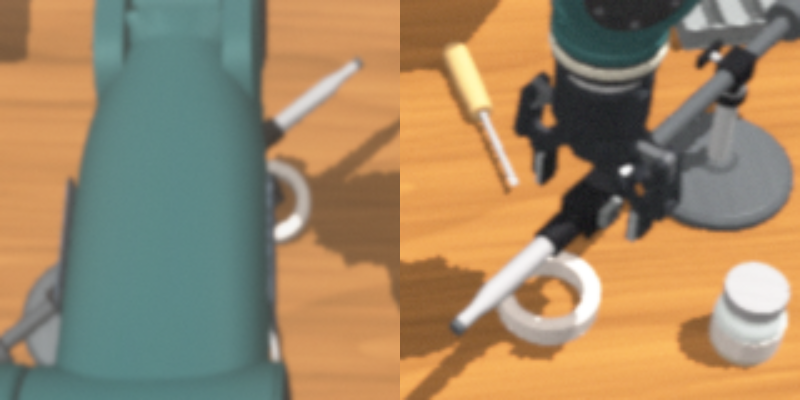

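```bash
python3 - <<'E'
from h import *
from rig import r
r.grip(0.0)
o=r.get_obs();print(o['t'],o['eef_pos'],o['ft_force'],o['wrist_torque'],o['finger_gap'],o['finger_gap']*85)
r.pause(.3)
for n in("scene",):
    cv2.imwrite(f"pics/{n}2.png",r.read_camera(n)["color"][:,:,::-1])
s=cv2.imread("pics/scene2.png")
cv2.imwrite("pics/c2.png",cv2.resize(s[200:320,310:450],None,fx=5,fy=5,interpolation=cv2.INTER_CUBIC))
E
```

```text
4.1167 [0.65203464 0.11224497 0.11958347] [0.08208225 0.75288121 6.17742695] [-0.01206701  0.17904991 -0.11341089] 0.3673026684107182 31.220726814911046
```

View pics/c2.png

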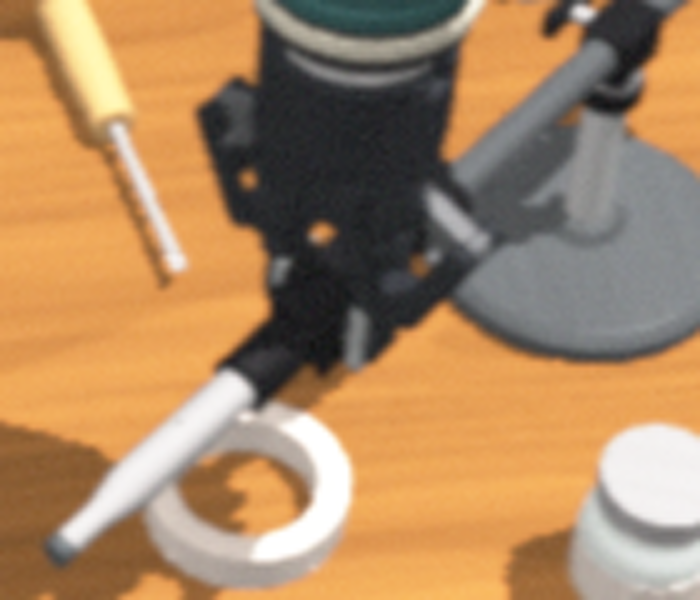

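```bash
python3 - <<'E'
from h import *
from rig import r
th=np.radians(-48.3)
def rep(m):
    o=r.get_obs();print(m,round(o['t'],2),np.round(o['eef_pos'],4),np.round(o['ft_force'],1),np.round(o['wrist_torque'],2),round(o['finger_gap'],3))
for rad in (.215,.225,.24):
    r.move_straight(pos(th,rad),speed=.05);rep(rad)
cv2.imwrite("pics/scene3.png",r.read_camera("scene")["color"][:,:,::-1])
s=cv2.imread("pics/scene3.png")
cv2.imwrite("pics/c3.png",cv2.resize(s[200:320,310:450],None,fx=5,fy=5,interpolation=cv2.INTER_CUBIC))
E
```

```text
0.215 4.72 [0.6557 0.1081 0.1196] [ 0.9 -1.3  5.6] [-0.27  0.01 -0.12] 0.367
0.225 5.07 [0.6623 0.1005 0.1196] [ 0.2 -1.2  5.8] [-0.32  0.1  -0.08] 0.364
0.24 5.52 [0.6723 0.0893 0.1195] [-0.1 -1.2  5.8] [-0.33  0.09 -0.02] 0.365
```

View pics/c3.png

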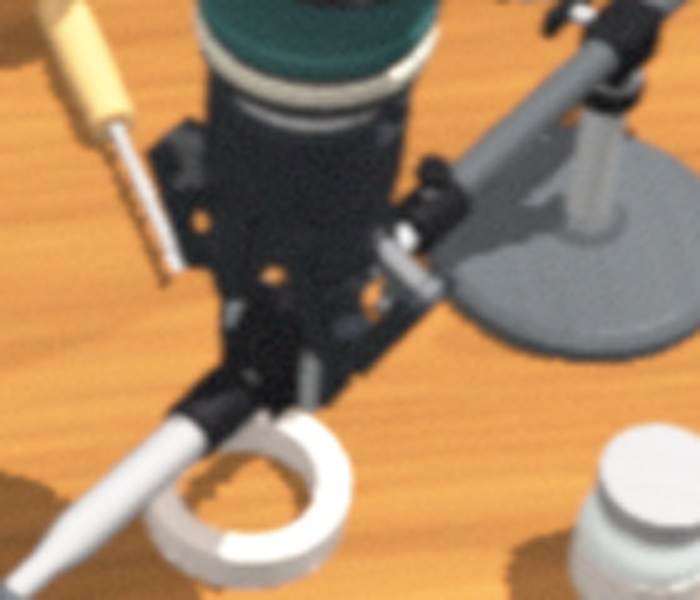

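```bash
python3 - <<'E'
from h import *
from rig import r
def rep(m):
    o=r.get_obs();print(m,round(o['t'],2),np.round(o['eef_pos'],4),np.round(o['ft_force'],1),np.round(o['wrist_torque'],2),round(o['finger_gap'],3))
for d in np.linspace(-48.3,-95.5,8)[1:]:
    th=np.radians(d)
    r.move_straight(pos(th,.24),speed=.05,ori=rv(th));rep(d)
for n in("scene","top"):
    cv2.imwrite(f"pics/{n}4.png",r.read_camera(n)["color"][:,:,::-1])
s=cv2.imread("pics/scene4.png")
E
```

```text
-55.04285714285714 6.28 [0.6497 0.0722 0.1195] [-1.1  0.6  7.9] [-0.    0.43 -0.07] 0.363
-61.785714285714285 7.0 [0.6257 0.0575 0.1195] [-2.5  0.2  8.1] [0.13 0.47 0.07] 0.369
-68.52857142857142 7.72 [0.6    0.0457 0.1195] [-2.2  1.2  7.8] [0.05 0.56 0.11] 0.365
-75.27142857142857 8.43 [0.5732 0.0369 0.1195] [-1.4  0.3  8.8] [0.15 0.53 0.16] 0.366
-82.0142857142857 9.15 [0.5455 0.0314 0.1195] [-2.2  0.9  9.8] [0.18 0.54 0.25] 0.366
-88.75714285714285 9.87 [0.5173 0.0292 0.1195] [-3.2  1.1  9.9] [0.29 0.61 0.44] 0.368
-95.5 10.58 [0.4891 0.0303 0.1195] [-3.3  1.9  9.7] [0.28 0.67 0.47] 0.367
```

View pics/scene4.png

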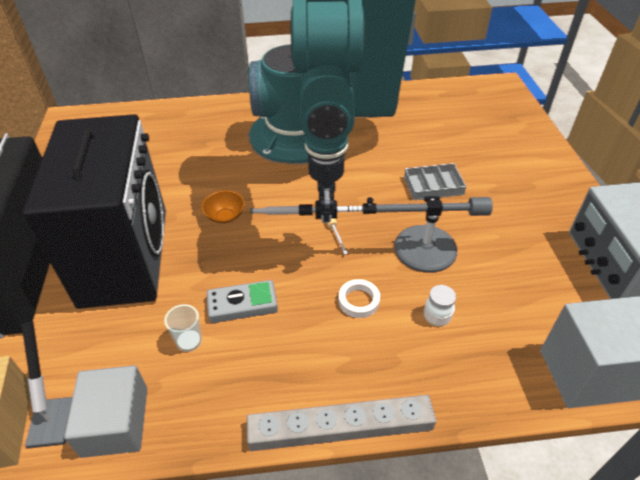

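View pics/top4.png

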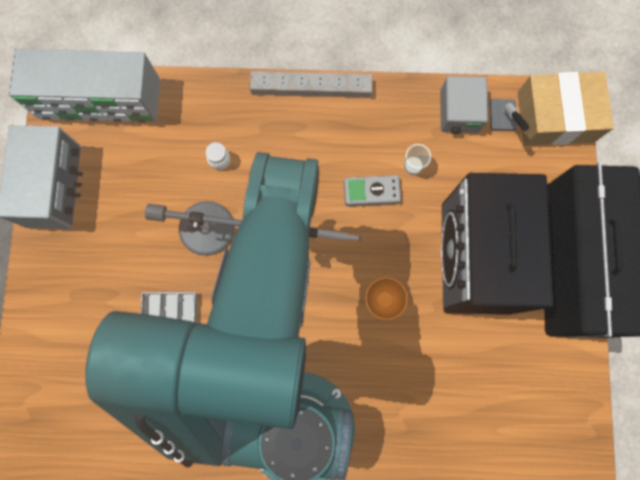

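```bash
python3 - <<'E'
from h import *
from rig import r
def rep(m):
    o=r.get_obs();print(m,round(o['t'],2),np.round(o['eef_pos'],4),np.round(o['ft_force'],1),np.round(o['wrist_torque'],2),round(o['finger_gap'],3))
th=np.radians(-95.5)
for rad in(.30,.36):
    r.move_straight(pos(th,rad),speed=.05);rep(rad)
r.pause(.3)
for n in("scene","top"):
    cv2.imwrite(f"pics/{n}5.png",r.read_camera(n)["color"][:,:,::-1])
s=cv2.imread("pics/scene5.png");t=cv2.imread("pics/top5.png")
cv2.imwrite("pics/c5.png",cv2.resize(s[185:235,270:400],None,fx=6,fy=6,interpolation=cv2.INTER_CUBIC))
cv2.imwrite("pics/t5.png",cv2.resize(t[170:300,140:480],None,fx=2.3,fy=2.3,interpolation=cv2.INTER_CUBIC))
E
```

```text
0.3 12.03 [ 0.4834 -0.0298  0.1194] [-2.8 -1.2  9.1] [-0.11  0.66  0.64] 0.368
0.36 13.38 [ 0.4776 -0.0896  0.1194] [-3.3 -1.6  7.8] [-0.1   0.56  0.65] 0.366
```

View pics/c5.png

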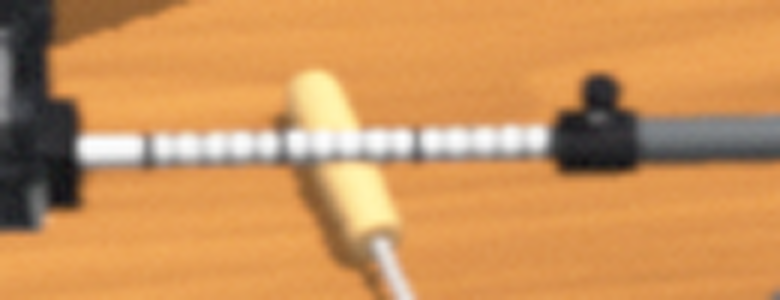

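View pics/scene5.png

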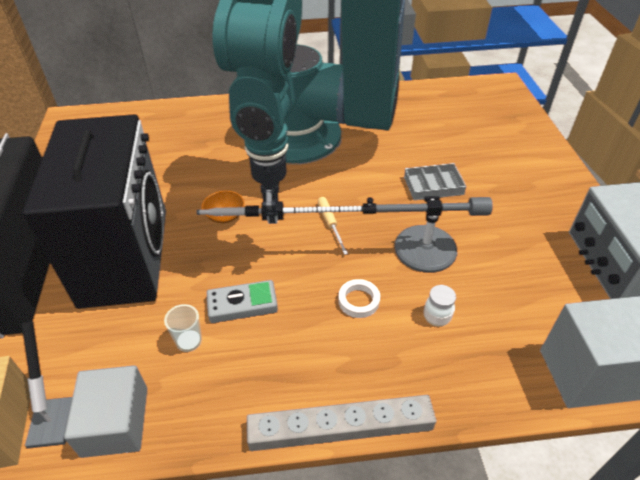

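View pics/t5.png

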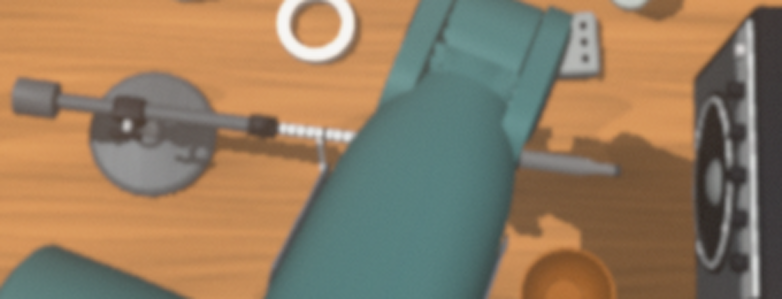

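```bash
python3 - <<'E'
from h import *
s=cv2.imread("pics/scene5.png").astype(float).mean(2)
p=s[207:212,:]
print(p[:,280:300].mean(0).round()); 
for x in range(284,378): print(x,p[:,x].round().astype(int).tolist(),end=' ; ' if x%3 else '\n')
# projected lip etc by model
th=np.radians(-95.5)
for d in(.16,.16+.05,.16+.1,.16+.15,.36): print(d,proj("scene",pos(th,d,.14)).round(2))
E
```

```text
[ 43.  45.  96. 179. 221. 228. 228. 228. 228. 227. 227. 227. 221. 191.
 136. 163. 209. 219. 204. 203.]
284 [187, 240, 246, 236, 194] ; 285 [200, 246, 249, 241, 207]
286 [201, 247, 249, 241, 204] ; 287 [201, 246, 250, 241, 202] ; 288 [202, 246, 249, 239, 202]
289 [203, 246, 249, 239, 200] ; 290 [205, 246, 249, 239, 197] ; 291 [204, 246, 249, 238, 196]
292 [198, 241, 245, 232, 187] ; 293 [172, 213, 218, 196, 155] ; 294 [142, 148, 148, 133, 111]
295 [168, 181, 181, 161, 127] ; 296 [201, 233, 232, 215, 166] ; 297 [204, 240, 243, 228, 180]
298 [188, 226, 231, 213, 163] ; 299 [189, 227, 230, 208, 160] ; 300 [209, 243, 244, 225, 180]
301 [214, 245, 246, 231, 183] ; 302 [200, 235, 236, 223, 177] ; 303 [183, 217, 220, 200, 158]
304 [193, 228, 225, 204, 155] ; 305 [217, 244, 242, 223, 172] ; 306 [222, 244, 242, 221, 171]
307 [209, 229, 223, 196, 151] ; 308 [207, 229, 223, 193, 147] ; 309 [227, 245, 242, 220, 164]
310 [230, 247, 244, 222, 167] ; 311 [213, 239, 234, 205, 154] ; 312 [190, 220, 213, 177, 138]
313 [206, 231, 226, 192, 146] ; 314 [224, 244, 240, 214, 159] ; 315 [206, 235, 229, 195, 
[... 1289 characters left out ...]
; 357 [222, 217, 187, 138, 125]
358 [239, 235, 205, 153, 136] ; 359 [245, 241, 217, 161, 144] ; 360 [227, 220, 185, 136, 128]
361 [155, 146, 120, 94, 101] ; 362 [83, 80, 69, 60, 72] ; 363 [55, 58, 53, 43, 40]
364 [48, 51, 44, 38, 31] ; 365 [44, 47, 39, 37, 26] ; 366 [41, 47, 47, 35, 30]
367 [45, 46, 44, 40, 24] ; 368 [45, 48, 46, 35, 30] ; 369 [47, 49, 45, 34, 32]
370 [52, 46, 45, 38, 31] ; 371 [54, 51, 43, 36, 30] ; 372 [54, 50, 43, 37, 30]
373 [55, 47, 44, 38, 30] ; 374 [54, 49, 41, 38, 32] ; 375 [67, 55, 47, 39, 37]
376 [97, 84, 67, 59, 58] ; 377 [119, 106, 86, 71, 68] ; 0.16 [361.37 208.67]
0.21000000000000002 [339.1  209.19]
0.26 [316.83 209.71]
0.31 [294.58 210.23]
0.36 [272.35 210.75]
```

```bash
python3 - <<'E'
from h import *
from rig import r
r.pause(.5)
o=r.get_obs();print(o['t'],o['finger_gap'],np.abs(o['qvel']).max(),np.round(o['eef_pos'],4),np.round(o['ft_force'],1))
a=cv2.imread("pics/scene0.png").astype(int);b=r.read_camera("scene")["color"][:,:,::-1].astype(int)
for n,(u,v,w,h) in dict(meter=(200,278,80,45),driver=(325,225,25,32),bowl=(200,200,20,28),tumbler=(163,303,42,50),jar=(420,285,40,42),tape=(360,285,25,32),tray=(402,175,30,22)).items():
    print(n,np.abs(a-b)[v:v+h,u:u+w].mean().round(1))
r.hand_in()
E
```

```text
14.2833 0.37251338974619047 0.00189754084522954 [ 0.4776 -0.0896  0.1193] [-2.3 -1.4  7.9]
meter 9.1
driver 14.0
bowl 19.7
tumbler 9.6
jar 9.4
tape 7.7
tray 17.3
the job is handed in; nothing more can be done
```

I took the boom by its black grip, squeezed the release key in while it was parked, and drew it out about 30 mm. I then swung it about 47° to the loudspeaker, drew it out to the 150 mm ring and handed in at about 14 s, still holding it. The hand-in gives no verdict; these were my last checks:

- **Key:** the finger gap read about 31 mm when I squeezed it, close to the grip's bare 32 mm, so the key looks fully in. It stayed at about 31–32 mm through to hand-in. The boom then slid out freely at low force. I had no direct reading of the key's travel or of the force on it.
- **Scale:** in the scene picture the 0, 50 and 100 rings lie evenly spaced. Extrapolated, the 150 ring falls at the collar's lip, so I read 150 mm, give or take 1–2 mm. The 150 ring itself was not clearly separable from the black collar.
- **Aim:** in both camera views the line through the boom passes within about 1 pixel (1–3 mm) of the middle of the dust cap.
- **Stillness:** the largest joint speed was 0.002 rad/s, and the outside force on the tool was about 8 N.
- **Other things on the bench:** in the last pictures I viewed, just before hand-in, all of them stood where they were. An automatic before-and-after comparison at hand-in was inconclusive. It showed moderate differences (8–20 grey levels, largest at the bowl, tray and screwdriver). I put these down to the arm's shifted shadow and the boom crossing those spots, but I did not check that separately.
- **Microphone:** I kept the gripper on the grip and saw no contact with the microphone in the pictures.

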